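# Reset the tripped drying plate and load it with the nested cups

## Task

The drying plate on the bench has tripped because bottles were left on it. Push its cutout lever fully to the red off end and leave it off while you stand every bottle that is on the plate upright in the blue tray and put the widest steel cup on the middle of the plate with the other steel cups nested in it in size order, each right down on the floor of the next larger one. Only then throw the lever fully to the green on end, and leave the other things on the bench alone.

Things in the scene. Friction and masses are not known exactly. Their poses are not given: they have to be found in the camera images.
- dry_plate: white drying plate, fixed to the bench, 176 mm (x) by 280 mm (y), square aluminium heated plate 160 x 160 mm with its top 50 mm above the bench, and at the -y end a grey control block with the cutout lever. Origin at bench level under the centre of the heated plate; x points to the back (green mark, on), -y to the control end.
- plate_top (a point): centre of the heated plate's top face, axes as the drying plate.
- cutout (a joint): cutout lever, rad. 0 upright, near 0 when tripped; -0.65 is the stop fully off (leaning to the drying plate's -x, red mark, towards the robot), +0.65 the stop fully on (leaning to +x, green mark). No spring: it stays where it is left, with friction of about 2 to 3 N at the paddle. Hinge axis along the drying plate's y, at x 0, y -142 mm, 49 mm above the bench.
- cutout_tip (a point): end of the cutout lever, 69 mm from its hinge. The lever is a post with a black paddle 30 mm wide (drying plate's y), 12 mm thick, from 35 to 69 mm beyond the hinge; push the paddle along the drying plate's x. A tall fixed white canister (about 0.33 m high) stands on the bench beyond the control end, at y below about -0.40 m.
- tray: shallow blue tray, fixed, outside 106 mm (x) by 106 mm (y), 18 mm high, walls and floor 4 mm. Origin at the centre of its underside.
- tray_in (a point): centre of the tray's inner floor, axes as the tray. A balance with a glass shield about 0.32 m high stands behind and to the left of the tray.
- cup_a: widest cup of the graded set: plain straight-sided open steel cup, outside diameter 66 mm, height 40 mm, wall 3 mm, floor 4 mm thick (inside diameter 60 mm). Origin at the centre of its underside, z up. Always present.
- cup_b: second cup of the graded set: plain straight-sided open steel cup, outside diameter 50 mm, height 54 mm, wall 3 mm, floor 4 mm thick (inside diameter 44 mm). Origin at the centre of its underside, z up. May be absent (None).
- cup_c: third cup of the graded set: plain straight-sided open steel cup, outside diameter 37 mm, height 68 mm, wall 3 mm, floor 4 mm thick (inside diameter 31 mm). Origin at the centre of its underside, z up. May be absent (None).
- cup_d: narrowest cup of the graded set: plain straight-sided open steel cup, outside diameter 24 mm, height 82 mm, wall 3 mm, floor 4 mm thick (inside diameter 18 mm). Origin at the centre of its underside, z up. May be absent (None). All present cups start upright on the bench in front of the drying plate; every narrower cup is taller, so nested it stands out 18 mm or more above the next.
- amber_1: brown reagent bottle with red cap, body diameter 46 mm up to 55 mm, height 75 mm, cap diameter 38 mm. Starts on the heated plate or is absent (None). Origin at the centre of its underside, z up.
- amber_2: brown reagent bottle with black cap, body diameter 40 mm up to 50 mm, height 70 mm, cap diameter 33 mm. Starts on the heated plate or is absent (None). Origin at the centre of its underside, z up.
- vial_0: small white reagent bottle with orange cap, body diameter 28 mm up to 40 mm, height 55 mm, cap diameter 22 mm. Starts on the heated plate or is absent (None). Origin at the centre of its underside, z up.
- tub_0: bystander: white tub with red cap, 74 mm wide, 134 mm high, behind. Leave alone.
- jar_green: bystander: clear jar with green cap, 68 mm wide, 106 mm high, behind. Leave alone.
- sample_cup: bystander: clear sample cup on an orange cap, 60 mm wide, 70 mm high, front left. Leave alone.
- petri_a: bystander: petri dish, 60 mm wide, 14 mm high, in front of the balance. Leave alone.
- marker_b: bystander: dark blue marker, 144 mm long, 19 mm high, lying at the front edge. Leave alone.
- spatula_b: bystander: thin steel spatula, 191 mm long, 5 mm high, lying left of the balance. Leave alone.

How it is judged (in metres and radians):
On the way, in this order (a step that is already met when the one before it is completed fails the run):
1. the cutout lever is pushed fully off (beyond -0.55 rad) (value of joint cutout below -0.55 rad), for 0.2 s.
2. with the lever still off, every bottle stands in the tray and the cups stand nested on the plate (value of joint cutout below -0.5 rad and x of amber_1 in the frame of tray_in between -0.045 and 0.045 m and y of amber_1 in the frame of tray_in between -0.045 and 0.045 m and z of each of amber_1, amber_2, vial_0 in the frame of tray_in below 0.006 m and angle between each of amber_1, amber_2, vial_0, cup_b, cup_c, cup_d's own z axis and vertical below 0.2 rad and x of amber_2 in the frame of tray_in between -0.045 and 0.045 m and y of amber_2 in the frame of tray_in between -0.045 and 0.045 m and x of vial_0 in the frame of tray_in between -0.045 and 0.045 m and y of vial_0 in the frame of tray_in between -0.045 and 0.045 m and horizontal distance between cup_a and plate_top below 0.055 m and z of cup_a in the frame of plate_top between -0.004 and 0.004 m and angle between cup_a's own z axis and vertical below 0.1 rad and horizontal distance between cup_b and cup_a below 0.01 m and z of cup_b in the frame of cup_a between 0.001 and 0.008 m and horizontal distance between cup_c and cup_a below 0.018 m and z of cup_c in the frame of cup_a between 0.001 and 0.012 m and horizontal distance between cup_d and cup_a below 0.024 m and z of cup_d in the frame of cup_a between 0.001 and 0.016 m), for 0.2 s.
3. the cutout lever is thrown fully on (beyond 0.55 rad) (value of joint cutout above 0.55 rad), for 0.2 s.
At the end, for the whole second after the job is handed in: Lever fully on (beyond 0.55 rad); every bottle present upright on the tray floor; widest cup upright on the heated plate, within 55 mm of its centre; every other cup present inside it, each down on the floor of the next larger one (within 4 mm); all at rest (value of joint cutout above 0.55 rad and x of amber_1 in the frame of tray_in between -0.045 and 0.045 m and y of amber_1 in the frame of tray_in between -0.045 and 0.045 m and z of each of amber_1, amber_2, vial_0 in the frame of tray_in below 0.006 m and angle between each of amber_1, amber_2, vial_0, cup_b, cup_c, cup_d's own z axis and vertical below 0.2 rad and x of amber_2 in the frame of tray_in between -0.045 and 0.045 m and y of amber_2 in the frame of tray_in between -0.045 and 0.045 m and x of vial_0 in the frame of tray_in between -0.045 and 0.045 m and y of vial_0 in the frame of tray_in between -0.045 and 0.045 m and horizontal distance between cup_a and plate_top below 0.055 m and z of cup_a in the frame of plate_top between -0.004 and 0.004 m and angle between cup_a's own z axis and vertical below 0.1 rad and horizontal distance between cup_b and cup_a below 0.01 m and z of cup_b in the frame of cup_a between 0.001 and 0.008 m and horizontal distance between cup_c and cup_a below 0.018 m and z of cup_c in the frame of cup_a between 0.001 and 0.012 m and horizontal distance between cup_d and cup_a below 0.024 m and z of cup_d in the frame of cup_a between 0.001 and 0.016 m and linear speed of each of cup_a, cup_b, cup_c, cup_d, amber_1, amber_2, vial_0 below 0.02 m/s); the robot touches nothing.
It fails at once if the drying plate is switched on (lever beyond 0.40 rad) while a bottle is still on it (not yet lowered below 40 mm) (value of joint cutout above 0.4 rad and height (world z) of any of amber_1, amber_2, vial_0 above 0.04 m).
It fails at once if the drying plate is switched on (lever beyond 0.40 rad) while a cup is not yet on it (over 110 mm from its centre) (value of joint cutout above 0.4 rad and horizontal distance between any of cup_a, cup_b, cup_c, cup_d and plate_top above 0.11 m).
It fails at once if a bottle is tipped over (angle between any of amber_1, amber_2, vial_0's own z axis and vertical above 0.9 rad).
It fails at once if a bystander (red-capped tub, green-capped jar, sample cup, petri dish, marker, spatula) is shifted by more than 40 mm (distance of any of tub_0, sample_cup, jar_green, petri_a, marker_b, spatula_b from where it was at the start of the episode above 0.04 m).
Of cup_b, cup_c, cup_d only 2 to 3 are there at a start; the rules pass over those that are not, and their reading is None.
Of amber_1, amber_2, vial_0 only 1 to 2 are there at a start; the rules pass over those that are not, and their reading is None.
At some moment in a run one of cup_a, cup_b may be knocked a few centimetres aside while the robot is not near it.
It also fails if it takes over 210 s, if anything falls off the work surface, if the arm or the gripper's body presses on something with over 40 N, if the wrist force passes 120 N, or if a joint passes its speed limit or range.

## Robot

A 6-joint arm with a two-finger parallel gripper is mounted at the origin on a cart in front of the work surface, level with it; the furniture and walls round the work are solid. World frame = base frame: x ahead of the robot, y to its left, z up, the work surface at z = 0. Lengths are in mm, angles in rad, forces in N, time in s.
With the tool pointing down it reaches from about 300 to 875 mm from the base axis. Payload 4.2 kg.
Tool frame: the origin (TCP) lies between the finger pads; the fingertips stand 25 mm ahead of it and the grasp point (between the pads) lies 6 mm ahead of it; z points along the fingers, y is the line along which they close (so a half turn about z gives the same grasp; the last joint's range is limited). The gripper opens to 85 mm and grips with 20 to 120 N. Pads are 22 mm wide; open, the fingers measure 114 mm over their backs; the gripper's body (76 mm by 85 mm) begins 54 mm behind the grasp point. The pads swing forward as they close: fully open they stand 13 mm farther back than shut.
Start: joints at [1.31, 0.32, 1.565, -0, 1.257, -0.02], TCP at [137.126, 558.422, 256.338] pointing down, gripper open.
Joint ranges: [-3.11, 3.11], [-0.84, 2.01], [0.21, 2.61], [-1.34, 4.49], [0.05, 2.63], [-2.56, 2.56]. Speed limits (rad/s): [2.57, 2.57, 3.14, 3.14, 3.14, 3.14].

## Interface

Orientations are given as [roll, pitch, yaw] about the fixed x, y, z axes, in that order (R = Rz(yaw) Ry(pitch) Rx(roll)).
In Python, from station import observe, snapshot, get_calibration, sign_off gives the robot as it stands. The module is installed in compiled form; this text tells all that it offers.
- The arm moves only by the tool send_rows, never from a script. Its argument "rows" is a list of rows, each a list of 3 entries, a list of its own where there are three numbers: the shift along the tool's x, y, z in mm, then the turn, a rotation vector about the tool's x, y, z in rad, then the opening, from -1 (shut) to 1 (fully open). A call has 1 to 10 rows; each row is the pose to reach, as a shift and turn from the pose commanded when the call began, along the tool's axes at that moment; what a row does not reach only later rows make up. A row lasts 1/10 s, in which the tool goes at most 50 mm and 8.59 degrees, less where a joint would pass 70% of its speed; a pose out of reach is approached as far as the arm can. A call with a gripper value outside its range is refused whole. The fingers move at their own pace and stop on an object; the grip force is fixed at half the most. Time passes only in rows, so rows that repeat a pose let the fingers close. It gives the time, the measured TCP pose, the force, the opening and the grip force at its end, in the units of the state.
- observe(): the state, without advancing time (a new reading comes with each control period).
- snapshot(name): name is "scene" or "top"; returns the picture (384x512x3 uint8, red, green, blue); there is no depth.
- get_calibration(name): a dict with "fx", "fy", "cx", "cy" (pixels), "R" (3x3) and "t" (3): a world point X has camera coordinates R X + t. Camera axes: x right, y down, z forward; pixel columns grow to the right and rows downward; lengths in mm; the calibration is good to about 2 mm. A picture is of the moment at which its call begins. get_calibration takes no time and is no camera call.
- sign_off(): hands the job in; it is judged then, once.
The state is a dict: "time": time; "q": joint angles; "qvel": joint speeds; "tau": joint torques, N m; "position": TCP position; "eef_rot": TCP orientation; "contact_force": force on the tool from outside, world axes, zero at the start; "moment": the same for the moment, N m; "width": opening from 0.0 (shut) to 1.0 (fully open); "grip_force": force on a finger pad.
Only numpy, scipy, OpenCV 4.12 (cv2) and the standard library are available. Lean on these libraries where they do the work, as an engineer would, in place of code of your own. Each camera call takes 0.05 s, during which the arm holds its last target. There are 200 camera calls.

## Working session

There is one attempt and no reset: what is moved stays moved. The work goes in short steps, Python scripts to look and compute and a tool call to move; the robot and the scene stay as the last step left them, time stands still between calls to the robot, and variables do not carry over. Pictures are saved under pics/ and viewed, at most 14 in all, crops included, and the job is handed in when it is done.

Besides the shell and the picture viewer there is one more tool, called after "Emit:" by a JSON object that holds its "api" and its "payload", one argument or row to a line. send_rows: Moves the arm, as the interface text tells. Its arguments: {"type":"object","properties":{"rows":{"type":"array","items":{"type":"array"}}},"required":["rows"]}

```bash
mkdir -p pics; cat > h.py <<'E'
import numpy as np, cv2
from station import observe, snapshot, get_calibration, sign_off
def snap(n,f):
    im=snapshot(n); cv2.imwrite('pics/'+f,im[:,:,::-1]); return im
def ray(n,u,v):
    c=get_calibration(n);R=np.array(c['R']);t=np.array(c['t']).ravel()
    o=-R.T@t; d=R.T@np.array([(u-c['cx'])/c['fx'],(v-c['cy'])/c['fy'],1]); return o,d
def onz(n,u,v,z):
    o,d=ray(n,u,v); return o+d*(z-o[2])/d[2]
def tri(n1,p1,n2,p2):
    o1,d1=ray(n1,*p1);o2,d2=ray(n2,*p2)
    s=np.linalg.lstsq(np.c_[d1,-d2],o2-o1,rcond=None)[0]
    a,b=o1+d1*s[0],o2+d2*s[1]; return (a+b)/2,np.linalg.norm(a-b)
def proj(n,X):
    c=get_calibration(n);p=np.array(c['R'])@np.array(X,float)+np.array(c['t']).ravel()
    return np.array([c['fx']*p[0]/p[2]+c['cx'],c['fy']*p[1]/p[2]+c['cy']])
E
python3 - <<'E'
from h import *
for n in('scene','top'):
    im=snap(n,n+'0.png'); c=get_calibration(n)
    cv2.imwrite(f'pics/{n}0b.png',cv2.resize(im[:,:,::-1],(800,600),interpolation=cv2.INTER_CUBIC))
    print(n,c)
print(observe())
E
```

```text
scene {'fx': 365.28391468260503, 'fy': 365.28391468260503, 'cx': 252.496079717533, 'cy': 189.3596429204743, 'R': array([[ 0.7922129 , -0.61018986,  0.00818865],
       [-0.40980869, -0.54190379, -0.73375549],
       [ 0.45216763,  0.57793478, -0.67936428]]), 't': array([-426.65764709,  330.59366324,  939.23507219])}
top {'fx': 456.82987306768405, 'fy': 456.82987306768405, 'cx': 253.06694802364908, 'cy': 189.98375134081797, 'R': array([[ 0.30713302, -0.95153768, -0.01566392],
       [-0.79583959, -0.24778261, -0.55248812],
       [ 0.52183202,  0.18215332, -0.83337357]]), 't': array([-140.5901364 ,  514.19271526, 1114.61251745])}
{'time': 0.1, 'q': array([ 1.30999708e+00,  3.20225017e-01,  1.56553123e+00, -1.67201604e-05,
        1.25739933e+00, -1.99886968e-02]), 'qvel': array([-0.00011188, -0.00178046, -0.00193052,  0.0014715 ,  0.0021082 ,
       -0.00093699]), 'tau': array([ 9.29011185e-04, -4.16409194e+01, -2.34702623e+01, -2.21352724e-05,
        4.82234856e-03, -3.03376703e-05]), 'position': array([137.03225818, 558.04594795, 255.57801421]), 'eef_rot': array([-3.14002972e+00, -1.53443368e-05,  2.90078726e+00]), 'contact_force': array([-0.16073329, -0.20134915,  0.07369539]), 'moment': array([-0.03669809, -0.00901748,  0.0466269 ]), 'grip_force': 0.0, 'width': 1.0011135803274704}
```

View pics/scene0b.png

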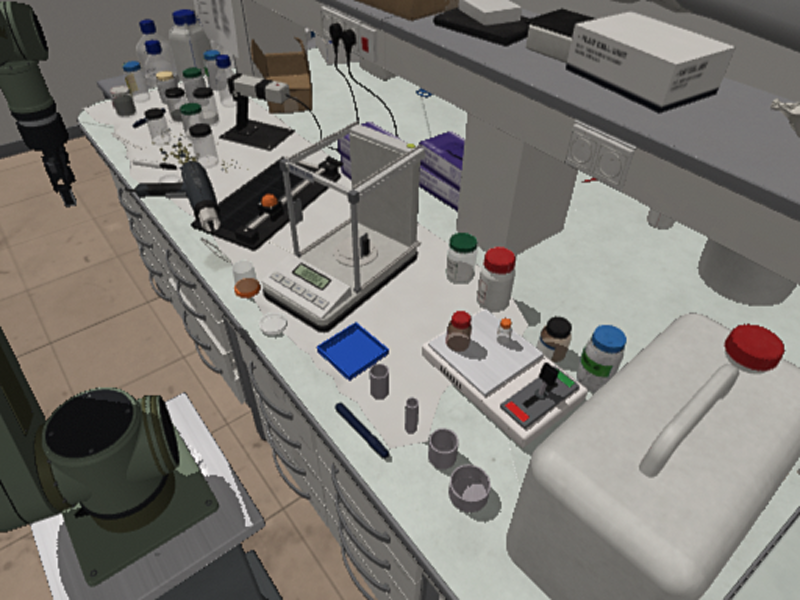

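View pics/top0b.png

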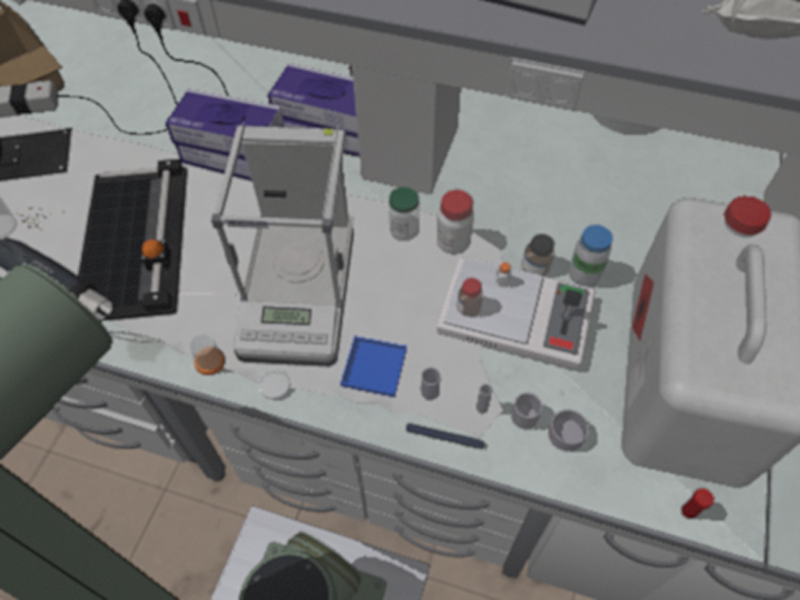

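The scene holds amber_1 (red cap, scene 460,325 in the upscaled picture) and vial_0 (orange cap, 505,328) on the plate. A black-capped brown bottle (556,338) seems to stand behind it. All four cups are there: c (378,380), d (411,414), b (443,447), a (469,488). The tray is at (352,350). I'll take closer crops to get precise pixels.

```bash
python3 - <<'E'
import cv2
for n,x,y in(('scene',195,190),('top',205,155)):
    im=cv2.imread(f'pics/{n}0.png')[y:y+150,x:x+200]
    im=cv2.resize(im,(800,600),interpolation=cv2.INTER_CUBIC)
    for i in range(0,800,80):
        cv2.putText(im,str(x+i//4),(i,10),0,.35,(0,0,255),1); cv2.line(im,(i,0),(i,600),(0,255,255) if 0 else (200,200,0),1)
    for i in range(0,600,80):
        cv2.putText(im,str(y+i//4),(0,i+10),0,.35,(0,0,255),1); cv2.line(im,(0,i),(800,i),(200,200,0),1)
    cv2.imwrite(f'pics/{n}_c0.png',im)
E
```

```text
(no output)
```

View pics/scene_c0.png

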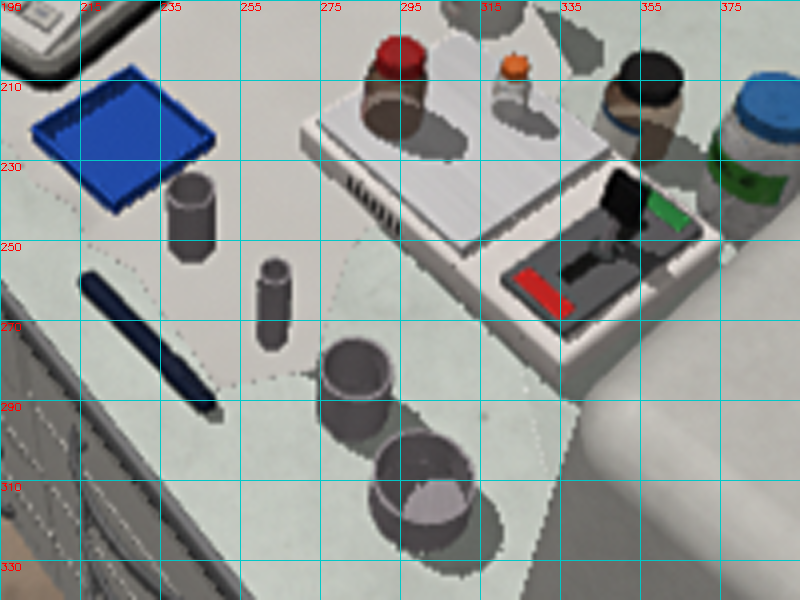

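View pics/top_c0.png

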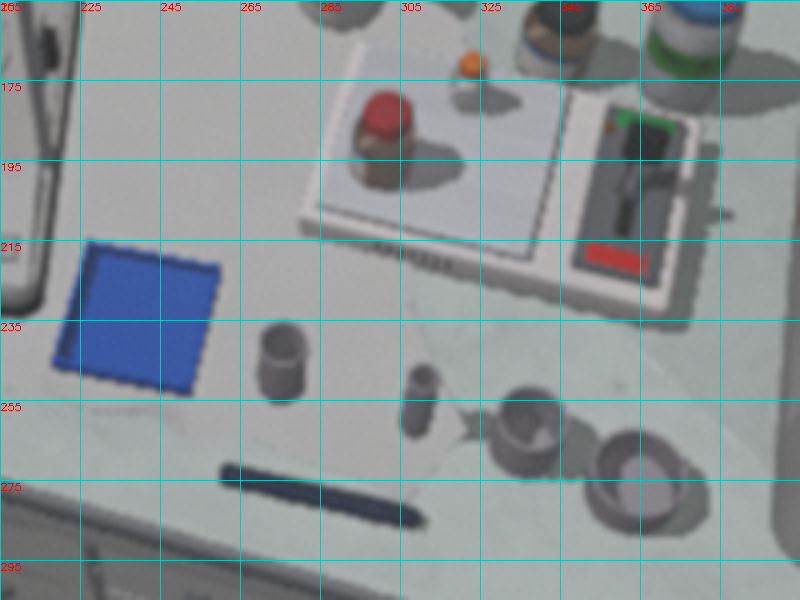

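The crops show tray corners, four cup rims and both bottle caps clearly. The black-capped bottle stands on the bench behind the plate, so it isn't one to move. I'll triangulate all of these.

```bash
python3 - <<'E'
from h import *
np.set_printoptions(precision=1,suppress=True)
S=lambda p:(p[0]/4-.375+195,p[1]/4-.375+190)
T=lambda p:(p[0]/4-.375+205,p[1]/4-.375+155)
P=dict(c=((191,190),(283,344)),d=((275,271),(424,378)),b=((355,369),(530,417)),a=((424,476),(637,471)),
 amb=((401,53),(387,113)),vial=((516,64),(473,62)),
 trL=((32,130),(90,240)),trT=((131,66),(221,265)),
 blk=((652,75),(563,15)),
 tr1=((32,130),(53,366)),tr2=((131,66),(90,240)),tr3=((215,138),(221,265)),tr4=((115,213),(191,395)),
 p1=((318,122),(316,206)),p2=((455,37),(365,47)),p3=((610,155),(573,93)),p4=((464,253),(529,259)),
 red=((544,293),(616,259)),green=((668,210),(645,120)),lev=((622,180),(650,140)))
for k,(s,t) in P.items():
    X,e=tri('scene',S(s),'top',T(t)); print(k,X,round(e,1))
hz=dict(c=68,d=82,b=54,a=40,amb=75+50,vial=105)
for k,z in hz.items(): print(k,onz('scene',*S(P[k][0]),z),onz('top',*T(P[k][1]),z))
# base of pieces: pixel extents for absolute z check is above
E
```

```text
c [445.7 -70.9  65. ] 1.6
d [ 442.  -171.7   79.8] 1.2
b [ 450.4 -247.7   48. ] 0.2
a [ 440.4 -326.8   32.9] 0.7
amb [620.2 -96.7 119.9] 2.4
vial [ 696.6 -144.5  100.7] 1.2
trL [431.3  71.3  69.8] 89.9
trT [430.2 -29.5 172.8] 6.6
blk [ 788.7 -200.4   72.7] 11.3
tr1 [405.4  90.3  13.2] 3.6
tr2 [509.3  99.   17.1] 0.4
tr3 [522.   -0.8   8.9] 1.7
tr4 [417.  -11.2   2. ] 0.6
p1 [577.  -58.9  40.1] 2.1
p2 [728.  -56.1  42.6] 0.1
p3 [ 731.  -221.8   44.6] 0.7
p4 [ 577.2 -220.6   43.3] 1.2
red [ 594.2 -281.    47.2] 2.2
green [ 730.3 -280.1   35.6] 1.5
lev [ 650.3 -281.4  126.5] 5.3
c [445.1 -72.6  68. ] [443.3 -71.3  68. ]
d [ 441.6 -172.8   82. ] [ 440.2 -171.8   82. ]
b [ 447.6 -250.4   54. ] [ 447.3 -247.5   54. ]
a [ 437.6 -329.1   40. ] [ 436.6 -326.    40. ]
amb [617.9 -99.9 125. ] [615.3 -97.2 125. ]
vial [ 693.9 -147.   105. ] [ 692.7 -144.7  105. ]
```

```bash
python3 - <<'E'
from h import *
np.set_printoptions(precision=1,suppress=True)
S=lambda p:(p[0]/4-.375+195,p[1]/4-.375+190)
T=lambda p:(p[0]/4-.375+205,p[1]/4-.375+155)
def both(k,s,t,z): 
    a,b=onz('scene',*S(s),z)[:2],onz('top',*T(t),z)[:2]; print(k,a,b,(a+b)/2); return (a+b)/2
tr=[both('tr',*p,18) for p in(((32,130),(53,366)),((131,66),(90,240)),((215,138),(221,265)),((115,213),(191,395)))]
pl=[both('pl',*p,50) for p in(((318,122),(316,206)),((455,37),(365,47)),((610,155),(573,93)),((464,253),(529,259)))]
print('tray c',np.mean(tr,0),'plate c',np.mean(pl,0))
for n,q in(('tray',tr),('plate',pl)): v=q[2]+q[3]-q[0]-q[1]; print(n,'yaw',np.degrees(np.arctan2(v[0],-v[1])))
both('marker near',(90,282),(232,474),10); both('marker far',(213,408),(415,517),10)
both('red',(544,293),(616,259),50); both('green',(668,210),(645,120),50); both('lev',(622,180),(650,140),117)
both('balance corner',(50,85),(35,310),10)
print('canister near px', onz('top',397,200,330),onz('top',395,285,0))
print(observe()['position'])
E
```

```text
tr [405.4  87. ] [401.3  88.8] [403.4  87.9]
tr [508.7  98.2] [509.1  98.8] [508.9  98.5]
tr [516.1  -7.6] [518.   -2.3] [517.  -5.]
tr [410.6 -22.2] [409.4 -13.8] [410. -18.]
pl [572.  -65.2] [569.8 -60.2] [570.9 -62.7]
pl [722.  -61.1] [722.7 -57.1] [722.3 -59.1]
pl [ 726.2 -224.4] [ 727.5 -221.8] [ 726.8 -223.1]
pl [ 573.7 -223.7] [ 572.4 -220.5] [ 573.1 -222.1]
tray c [459.8  40.9] plate c [ 648.3 -141.8]
tray yaw 4.037278560916577
plate yaw 1.1856478735891591
marker near [363.5 -58.4] [363.6 -58.8] [363.5 -58.6]
marker far [ 372.2 -195.3] [ 371.2 -189.1] [ 371.7 -192.2]
red [ 593.7 -282. ] [ 591.3 -280.8] [ 592.5 -281.4]
green [ 719.6 -285.9] [ 718.9 -279.1] [ 719.3 -282.5]
lev [ 661.2 -276.7] [ 653.8 -281.6] [ 657.5 -279.2]
balance corner [447.  127.2] [444.3 119.7] [445.6 123.4]
canister near px [ 493.4 -336.9  330. ] [ 444.6 -419.     0. ]
[137.  558.  255.6]
```

Emit:
{"api": "send_rows", "payload": {
  "rows": [
    [[-261,-253,-144],[0,0,1.33],-1],
    [[-261,-253,-144],[0,0,1.33],-1],
    [[-261,-253,-144],[0,0,1.33],-1],
    [[-261,-253,-144],[0,0,1.33],-1],
    [[-261,-253,-144],[0,0,1.33],-1],
    [[-261,-253,-144],[0,0,1.33],-1],
    [[-261,-253,-144],[0,0,1.33],-1],
    [[-261,-253,-144],[0,0,1.33],-1],
    [[-728,-688,-144],[0,0,1.33],-1],
    [[-728,-688,-144],[0,0,1.33],-1]
  ]
}}

```text
time: 1.1
position: [385.6, 165.2, 400.8]
eef_rot: [3.14, -0.001, 1.569]
contact_force: [-0.3, 0.1, -0.2]
width: -0.002
grip_force: 0.0
```

Emit:
{"api": "send_rows", "payload": {
  "rows": [
    [[-449,314,150],[0,0,0],-1],
    [[-449,314,150],[0,0,0],-1],
    [[-449,314,150],[0,0,0],-1],
    [[-449,314,150],[0,0,0],-1],
    [[-449,314,150],[0,0,0],-1],
    [[-449,314,150],[0,0,0],-1],
    [[-449,314,150],[0,0,0],-1],
    [[-449,314,150],[0,0,0],-1],
    [[-449,314,150],[0,0,0],-1],
    [[-449,314,150],[0,0,0],-1]
  ]
}}

```text
time: 2.1
position: [662.1, -230.1, 267.0]
eef_rot: [-3.141, -0.001, 1.57]
contact_force: [0.1, 0.8, -0.4]
width: 0.001
grip_force: 0.0
```

Emit:
{"api": "send_rows", "payload": {
  "rows": [
    [[0,0,0],[0,0,0],-1],
    [[0,0,0],[0,0,0],-1]
  ]
}}

```text
time: 2.3
position: [661.2, -228.9, 266.1]
eef_rot: [-3.138, -0.002, 1.569]
contact_force: [-0.8, 0.4, 0.5]
width: 0.0
grip_force: 0.0
```

Emit:
{"api": "send_rows", "payload": {
  "rows": [
    [[-54,39,20],[0,0,0],-1],
    [[-54,39,20],[0,0,0],-1],
    [[-54,39,149],[0,0,0],-1],
    [[-54,39,149],[0,0,0],-1],
    [[-54,39,149],[0,0,0],-1],
    [[-54,39,149],[0,0,0],-1]
  ]
}}

```text
time: 2.9
position: [697.5, -279.6, 114.8]
eef_rot: [-3.132, -0.004, 1.572]
contact_force: [-0.6, -0.3, 0.1]
width: 0.0
grip_force: 0.0
```

```bash
python3 - <<'E'
from h import *
im=snap('scene','s1.png'); print(observe()['position'],proj('scene',[650,-284,118]))
cv2.imwrite('pics/s1c.png',cv2.resize(im[150:300,240:440,::-1],(800,600)))
E
```

```text
[ 699.4183128  -280.56011368  118.53080045] [349.47985349 237.94945285]
```

View pics/s1c.png

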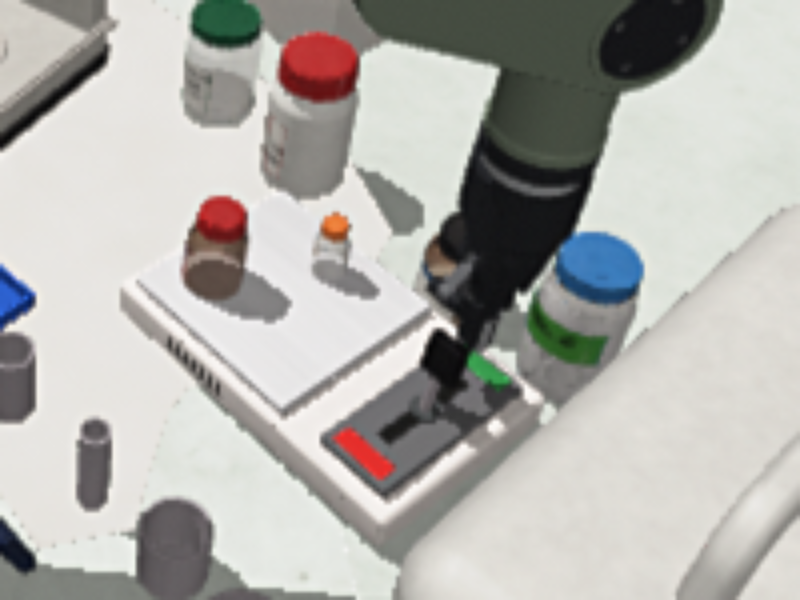

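The shut fingers are behind the paddle (paddle at crop 445,355, fingers at 485,330). I'll push it toward the robot.

Emit:
{"api": "send_rows", "payload": {
  "rows": [
    [[0,-20,0],[0,0,0],-1],
    [[0,-35,0],[0,0,0],-1],
    [[0,-45,0],[0,0,0],-1],
    [[0,-52,0],[0,0,0],-1],
    [[0,-57,0],[0,0,0],-1],
    [[0,-60,0],[0,0,0],-1],
    [[0,-63,0],[0,0,0],-1],
    [[0,-63,0],[0,0,0],-1]
  ]
}}

```text
time: 3.75
position: [637.2, -282.4, 119.3]
eef_rot: [-3.141, -0.0, 1.571]
contact_force: [1.4, -0.7, 1.0]
width: 0.001
grip_force: 0.8
```

Emit:
{"api": "send_rows", "payload": {
  "rows": [
    [[0,-2,0],[0,0,0],-1],
    [[0,-4,0],[0,0,0],-1],
    [[0,-6,0],[0,0,0],-1],
    [[0,-6,0],[0,0,0],-1]
  ]
}}

```text
time: 4.15
position: [633.3, -282.5, 119.8]
eef_rot: [3.137, 0.001, 1.571]
contact_force: [5.3, 0.6, -0.2]
width: 0.004
grip_force: 2.5
```

```bash
python3 - <<'E'
from h import *
im=snap('scene','s2.png'); print(observe()['contact_force'],observe()['position'])
im2=snap('top','t2.png')
a=cv2.resize(im[210:285,300:400,::-1],(800,600))
cv2.imwrite('pics/s2c.png',np.hstack([cv2.resize(im[205:280,300:400,::-1],(400,300)),cv2.resize(im2[175:250,320:420,::-1],(400,300))]))
E
```

```text
[6.70822186e+00 4.65100436e-04 6.14929063e-01] [ 633.33694783 -282.48027372  119.86975392]
```

View pics/s2c.png

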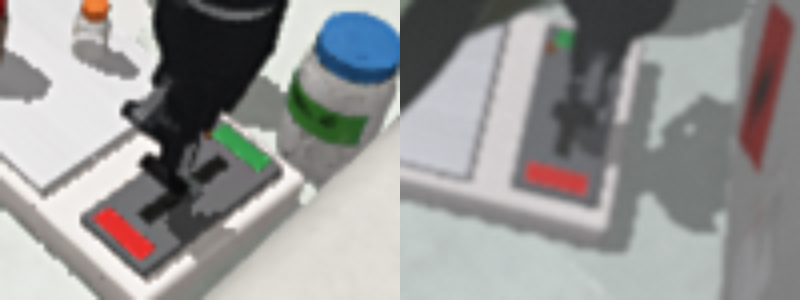

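The lever now leans well toward the red mark, and the force (6.7 N) is above friction. I'll press a few mm more to confirm the stop.

Emit:
{"api": "send_rows", "payload": {
  "rows": [
    [[0,-3,0],[0,0,0],-1],
    [[0,-5,0],[0,0,0],-1],
    [[0,-5,0],[0,0,0],-1]
  ]
}}

```text
time: 4.55
position: [631.7, -282.7, 121.1]
eef_rot: [3.128, 0.002, 1.57]
contact_force: [13.2, 0.5, -0.3]
width: 0.001
grip_force: 5.2
```

Emit:
{"api": "send_rows", "payload": {
  "rows": [
    [[0,25,0],[0,0,0],-1],
    [[0,25,-110],[0,0,0],-1],
    [[0,25,-110],[0,0,0],-1],
    [[0,25,-110],[0,0,0],-1],
    [[184,-10,-110],[0,0,0],1],
    [[184,-10,-110],[0,0,0],1],
    [[184,-10,-110],[0,0,0],1],
    [[184,-10,-110],[0,0,0],1],
    [[184,-10,-110],[0,0,0],1],
    [[184,-10,-110],[0,0,0],1]
  ]
}}

```text
time: 5.55
position: [615.7, -97.9, 228.9]
eef_rot: [-3.14, 0.001, 1.573]
contact_force: [-0.3, -0.5, 0.7]
width: 0.991
grip_force: 0.0
```

```bash
python3 - <<'E'
from h import *
im=snap('scene','s3.png');im2=snap('top','t3.png'); print(observe()['position'],observe()['width'])
cv2.imwrite('pics/s3c.png',np.hstack([cv2.resize(im[180:330,230:380,::-1],(400,400)),cv2.resize(im2[130:280,260:410,::-1],(400,400))]))
E
```

```text
[616.2686362  -99.39907769 228.89900005] 1.0024969714825094
```

View pics/s3c.png

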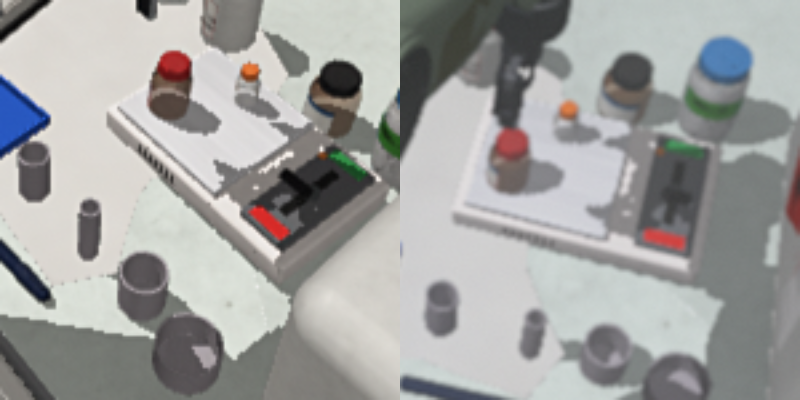

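The lever leans to red and all else is unchanged. The gripper is right over amber_1, so I'll go down and grip.

Emit:
{"api": "send_rows", "payload": {
  "rows": [
    [[0,0,50],[0,0,0],1],
    [[0,0,100],[0,0,0],1],
    [[0,0,130],[0,0,0],1],
    [[0,0,138],[0,0,0],1],
    [[0,0,138],[0,0,0],0],
    [[0,0,138],[0,0,0],-1],
    [[0,0,138],[0,0,0],-1],
    [[0,0,138],[0,0,0],-1],
    [[0,0,138],[0,0,0],-1],
    [[0,0,138],[0,0,0],-1]
  ]
}}

```text
time: 6.65
position: [618.2, -98.8, 94.0]
eef_rot: [3.136, 0.001, 1.571]
contact_force: [0.3, -1.5, 7.1]
width: 0.527
grip_force: 61.7
```

Emit:
{"api": "send_rows", "payload": {
  "rows": [
    [[0,0,-50],[0,0,0],-1],
    [[0,0,-90],[0,0,0],-1],
    [[60,-60,-90],[0,0,0],-1],
    [[160,-158,-90],[0,0,0],-1],
    [[160,-158,-90],[0,0,0],-1],
    [[160,-158,-90],[0,0,0],-1],
    [[160,-158,-90],[0,0,0],-1],
    [[160,-158,-40],[0,0,0],-1],
    [[160,-158,10],[0,0,0],-1],
    [[160,-158,22],[0,0,0],-1]
  ]
}}

```text
time: 7.65
position: [455.0, 61.7, 66.1]
eef_rot: [-3.134, 0.001, 1.572]
contact_force: [-0.8, 0.1, -1.7]
width: 0.525
grip_force: 62.2
```

```bash
python3 - <<'E'
from h import *
im=snap('scene','s4.png');im2=snap('top','t4.png'); print(observe()['position'],observe()['width'])
cv2.imwrite('pics/s4c.png',np.hstack([cv2.resize(im[150:300,170:320,::-1],(400,400)),cv2.resize(im2[150:300,190:340,::-1],(400,400))]))
E
```

```text
[456.85687194  61.6541281   67.76379825] 0.5240788619847803
```

View pics/s4c.png

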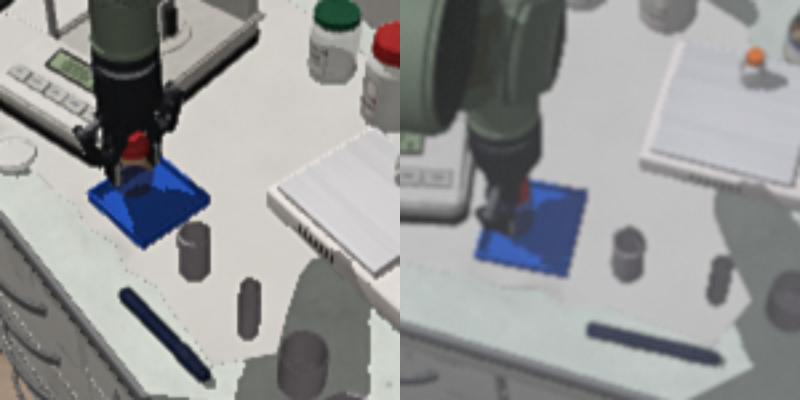

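amber_1 is over the left half of the tray (scene crop 135,165). I'll lower it and release.

Emit:
{"api": "send_rows", "payload": {
  "rows": [
    [[0,0,10],[0,0,0],-1],
    [[0,0,15],[0,0,0],-1],
    [[0,0,18],[0,0,0],-1],
    [[0,0,19],[0,0,0],-1],
    [[0,0,19],[0,0,0],-1]
  ]
}}

```text
time: 8.25
position: [458.7, 61.6, 50.6]
eef_rot: [3.141, -0.0, 1.571]
contact_force: [0.8, -0.1, -1.2]
width: 0.527
grip_force: 62.3
```

Emit:
{"api": "send_rows", "payload": {
  "rows": [
    [[0,0,0],[0,0,0],0.3],
    [[0,0,0],[0,0,0],0.6],
    [[0,0,0],[0,0,0],0.7],
    [[0,0,-40],[0,0,0],0.7],
    [[0,0,-90],[0,0,0],1],
    [[0,0,-140],[0,0,0],1],
    [[-207,236,-140],[0,0,0],1],
    [[-207,236,-140],[0,0,0],1],
    [[-207,236,-140],[0,0,0],1],
    [[-207,236,-140],[0,0,0],1]
  ]
}}

```text
time: 9.25
position: [610.0, -71.6, 190.7]
eef_rot: [3.141, -0.0, 1.571]
contact_force: [0.7, 0.4, 0.5]
width: 1.003
grip_force: 0.0
```

Emit:
{"api": "send_rows", "payload": {
  "rows": [
    [[-74,84,0],[0,0,0],0.2],
    [[-74,84,0],[0,0,0],0.2],
    [[-74,84,0],[0,0,0],0.2],
    [[-74,84,0],[0,0,0],0.2]
  ]
}}

```text
time: 9.65
position: [693.4, -145.5, 189.0]
eef_rot: [-3.141, -0.0, 1.569]
contact_force: [0.6, -0.0, -0.2]
width: 0.603
grip_force: 0.0
```

```bash
python3 - <<'E'
from h import *
np.set_printoptions(precision=1,suppress=True)
im2=snapshot('top');im=snapshot('scene'); print(observe()['position'],observe()['width'])
def blob(im,lo,hi,box):
    hsv=cv2.cvtColor(im,cv2.COLOR_RGB2HSV); m=cv2.inRange(hsv,lo,hi); x,y,w,h=box
    n,l,s,c=cv2.connectedComponentsWithStats(m[y:y+h,x:x+w]); i=1+np.argmax(s[1:,4]); return c[i]+[x,y],s[i]+[x,y,0,0,0]
for nm,lo,hi in(('orange',(5,130,90),(18,255,255)),('red',(170,100,60),(180,255,255)),):
  for n,i,b in(('scene',im,(180,170,180,110)),('top',im2,(220,130,150,130))):
    try: c,s=blob(i,lo,hi,b); print(nm,n,c,s, onz(n,*c,100 if nm=='orange' else 70))
    except Exception as e: print(nm,n,e)
E
```

```text
[ 691.7 -143.4  189.9] 0.600499953006554
orange scene [323.3 206.4] [320 204   7   6  34] [ 694.8 -145.8  100. ]
orange top [322.8 171. ] [321 169   5   5  23] [ 693.2 -145.   100. ]
red scene [218.7 210.3] [218 210   2   2   3] [449.3  56.1  70. ]
red top [232.1 223. ] [226 217  13  12  97] [459.4  62.6  70. ]
```

Vial is confirmed at (694,-145), and amber_1 stands at (459,63) in the tray.

Emit:
{"api": "send_rows", "payload": {
  "rows": [
    [[-1,1,50],[0,0,0],0.2],
    [[-1,1,90],[0,0,0],0.2],
    [[-1,1,106],[0,0,0],0.2],
    [[-1,1,106],[0,0,0],0.2],
    [[-1,1,106],[0,0,0],-1],
    [[-1,1,106],[0,0,0],-1],
    [[-1,1,106],[0,0,0],-1],
    [[-1,1,106],[0,0,0],-1]
  ]
}}

```text
time: 10.55
position: [694.8, -145.0, 86.9]
eef_rot: [3.138, 0.0, 1.571]
contact_force: [-0.8, 2.0, 6.7]
width: 0.288
grip_force: 59.5
```

Emit:
{"api": "send_rows", "payload": {
  "rows": [
    [[0,0,-50],[0,0,0],-1],
    [[0,0,-90],[0,0,0],-1],
    [[164,-232,-90],[0,0,0],-1],
    [[164,-232,-90],[0,0,0],-1],
    [[164,-232,-90],[0,0,0],-1],
    [[164,-232,-90],[0,0,0],-1],
    [[164,-232,-90],[0,0,0],-1],
    [[164,-232,-90],[0,0,0],-1],
    [[164,-232,-90],[0,0,0],-1],
    [[164,-232,-90],[0,0,0],-1]
  ]
}}

```text
time: 11.55
position: [462.2, 19.0, 175.3]
eef_rot: [3.139, 0.0, 1.572]
contact_force: [0.7, -0.0, -0.6]
width: 0.285
grip_force: 59.1
```

Emit:
{"api": "send_rows", "payload": {
  "rows": [
    [[0,0,50],[0,0,0],-1],
    [[0,0,100],[0,0,0],-1],
    [[0,0,112],[0,0,0],-1],
    [[0,0,112],[0,0,0],-1]
  ]
}}

```text
time: 11.95
position: [461.8, 18.0, 60.2]
eef_rot: [-3.138, 0.0, 1.57]
contact_force: [0.3, 0.4, 0.6]
width: 0.286
grip_force: 59.2
```

Emit:
{"api": "send_rows", "payload": {
  "rows": [
    [[0,0,10],[0,0,0],-1],
    [[0,0,16],[0,0,0],-1],
    [[0,0,18],[0,0,0],-1],
    [[0,0,18],[0,0,0],-1],
    [[0,0,18],[0,0,0],0],
    [[0,0,18],[0,0,0],0.2],
    [[0,0,18],[0,0,0],0.2],
    [[0,0,-30],[0,0,0],0.2],
    [[0,0,-80],[0,0,0],0.2],
    [[0,0,-130],[0,0,0],1]
  ]
}}

```text
time: 12.95
position: [461.3, 18.8, 194.0]
eef_rot: [-3.141, -0.0, 1.571]
contact_force: [1.7, 0.2, -0.1]
width: 0.75
grip_force: 0.0
```

Emit:
{"api": "send_rows", "payload": {
  "rows": [
    [[-340,-25,0],[0,0,0],1],
    [[-340,-25,0],[0,0,0],1],
    [[-340,-25,0],[0,0,0],1],
    [[-340,-25,0],[0,0,0],1],
    [[-340,-25,0],[0,0,0],1],
    [[-340,-25,0],[0,0,0],1],
    [[-340,-25,0],[0,0,0],1],
    [[-340,-25,0],[0,0,0],1],
    [[-340,-25,0],[0,0,0],1]
  ]
}}

```text
time: 13.85
position: [436.3, -321.5, 191.9]
eef_rot: [-3.141, -0.001, 1.569]
contact_force: [-0.9, -0.5, -0.0]
width: 1.0
grip_force: 0.0
```

```bash
python3 - <<'E'
from h import *
np.set_printoptions(precision=1,suppress=True)
im2=snap('top','t5.png');im=snap('scene','s5.png'); print(observe()['position'],observe()['width'])
cv2.imwrite('pics/s5c.png',np.hstack([cv2.resize(im[190:340,210:360,::-1],(400,400)),cv2.resize(im2[165:315,230:380,::-1],(400,400))]))
E
```

```text
[ 436.6 -320.   192.1] 0.9998027904800141
```

View pics/s5c.png

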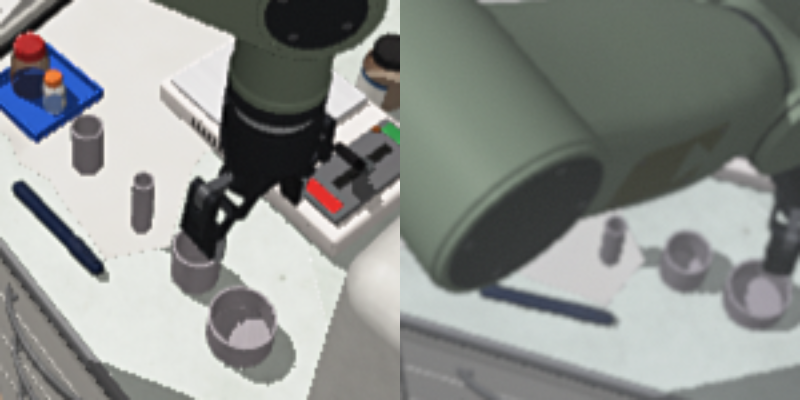

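Both bottles stand in the tray (scene crop 30,70 and 53,90). cup_a hasn't moved: rim centre is at scene crop (241,316) and top crop (758,288). I'll go down and grip it.

Emit:
{"api": "send_rows", "payload": {
  "rows": [
    [[-7,0,50],[0,0,0],1],
    [[-7,0,100],[0,0,0],1],
    [[-7,0,140],[0,0,0],1],
    [[-7,0,158],[0,0,0],1],
    [[-7,0,158],[0,0,0],1],
    [[-7,0,158],[0,0,0],0],
    [[-7,0,158],[0,0,0],-1],
    [[-7,0,158],[0,0,0],-1],
    [[-7,0,158],[0,0,0],-1],
    [[-7,0,158],[0,0,0],-1]
  ]
}}

```text
time: 14.95
position: [438.1, -328.5, 36.4]
eef_rot: [3.138, 0.002, 1.571]
contact_force: [1.2, 2.6, 6.7]
width: 0.763
grip_force: 67.0
```

Emit:
{"api": "send_rows", "payload": {
  "rows": [
    [[0,0,-50],[0,0,0],-1],
    [[0,0,-100],[0,0,0],-1],
    [[0,0,-120],[0,0,0],-1],
    [[186,211,-120],[0,0,0],-1],
    [[186,211,-120],[0,0,0],-1],
    [[186,211,-120],[0,0,0],-1],
    [[186,211,-120],[0,0,0],-1],
    [[186,211,-120],[0,0,0],-1],
    [[186,211,-120],[0,0,0],-1],
    [[186,211,-120],[0,0,0],-1]
  ]
}}

```text
time: 15.95
position: [650.8, -138.9, 154.5]
eef_rot: [3.138, -0.001, 1.575]
contact_force: [-0.4, -0.2, -1.9]
width: 0.762
grip_force: 67.7
```

Emit:
{"api": "send_rows", "payload": {
  "rows": [
    [[0,0,35],[0,0,0],-1],
    [[0,0,50],[0,0,0],-1],
    [[0,0,55],[0,0,0],-1],
    [[0,0,55],[0,0,0],-1]
  ]
}}

```text
time: 16.35
position: [647.2, -142.7, 99.1]
eef_rot: [-3.141, -0.0, 1.57]
contact_force: [0.4, 0.1, -1.7]
width: 0.755
grip_force: 67.7
```

Lower the last 12 mm, release, rise and return toward cup_b.

Emit:
{"api": "send_rows", "payload": {
  "rows": [
    [[0,0,7],[0,0,0],-1],
    [[0,0,11],[0,0,0],-1],
    [[0,0,12],[0,0,0],-1],
    [[0,0,12],[0,0,0],-1],
    [[0,0,12],[0,0,0],1],
    [[0,0,12],[0,0,0],1],
    [[0,0,12],[0,0,0],1],
    [[0,0,-30],[0,0,0],1],
    [[0,0,-75],[0,0,0],1],
    [[0,0,-105],[0,0,0],1]
  ]
}}

```text
time: 17.35
position: [648.7, -142.4, 207.8]
eef_rot: [3.137, 0.001, 1.571]
contact_force: [0.0, 0.1, 0.1]
width: 1.005
grip_force: 0.0
```

Emit:
{"api": "send_rows", "payload": {
  "rows": [
    [[-107,-200,0],[0,0,0],1],
    [[-107,-200,0],[0,0,0],1],
    [[-107,-200,0],[0,0,0],1],
    [[-107,-200,0],[0,0,0],1],
    [[-107,-200,0],[0,0,0],1],
    [[-107,-200,0],[0,0,0],1]
  ]
}}

```text
time: 17.95
position: [444.9, -250.3, 204.8]
eef_rot: [-3.141, 0.0, 1.567]
contact_force: [0.3, 1.5, 0.6]
width: 1.002
grip_force: 0.0
```

```bash
python3 - <<'E'
from h import *
np.set_printoptions(precision=1,suppress=True)
im2=snap('top','t6.png');im=snap('scene','s6.png'); print(observe()['position'],observe()['width'])
cv2.imwrite('pics/s6c.png',np.hstack([cv2.resize(im[190:310,230:350,::-1],(400,400),interpolation=2),cv2.resize(im2[165:285,260:380,::-1],(400,400),interpolation=2)]))
E
```

```text
[ 448.  -249.5  204.8] 1.0026366407832261
```

View pics/s6c.png

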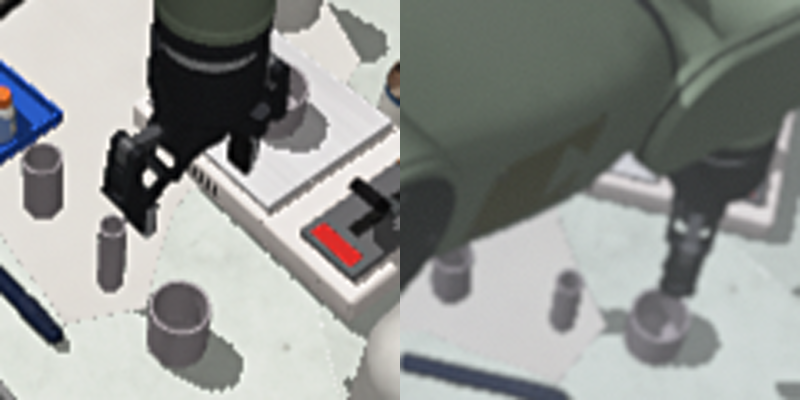

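cup_b is unmoved (scene crop rim centre 179,308) and cup_a stands on the plate. I'll grip cup_b by its top band.

Emit:
{"api": "send_rows", "payload": {
  "rows": [
    [[0,0,50],[0,0,0],1],
    [[0,0,100],[0,0,0],1],
    [[0,0,135],[0,0,0],1],
    [[0,0,146],[0,0,0],1],
    [[0,0,146],[0,0,0],0.6],
    [[0,0,146],[0,0,0],0],
    [[0,0,146],[0,0,0],-1],
    [[0,0,146],[0,0,0],-1],
    [[0,0,146],[0,0,0],-1]
  ]
}}

```text
time: 18.95
position: [449.6, -250.0, 60.6]
eef_rot: [3.137, 0.002, 1.571]
contact_force: [0.3, 1.6, 7.8]
width: 0.562
grip_force: 62.4
```

Emit:
{"api": "send_rows", "payload": {
  "rows": [
    [[0,0,-40],[0,0,0],-1],
    [[0,0,-80],[0,0,0],-1],
    [[0,0,-120],[0,0,0],-1],
    [[0,0,-125],[0,0,0],-1],
    [[0,0,-125],[0,0,0],-1]
  ]
}}

```text
time: 19.45
position: [448.4, -249.6, 185.2]
eef_rot: [3.138, 0.002, 1.571]
contact_force: [-0.6, 0.4, -1.2]
width: 0.562
grip_force: 62.5
```

```bash
python3 - <<'E'
from h import *
np.set_printoptions(precision=1,suppress=True)
im2=snap('top','t7.png');im=snap('scene','s7.png'); print(observe()['position'],observe()['width'],observe()['grip_force'])
cv2.imwrite('pics/s7c.png',np.hstack([cv2.resize(im[170:290,250:370,::-1],(400,400),interpolation=2),cv2.resize(im2[145:265,280:400,::-1],(400,400),interpolation=2)]))
E
```

```text
[ 447.  -248.8  182.5] 0.5562587586813565 62.51506973057985
```

View pics/s7c.png

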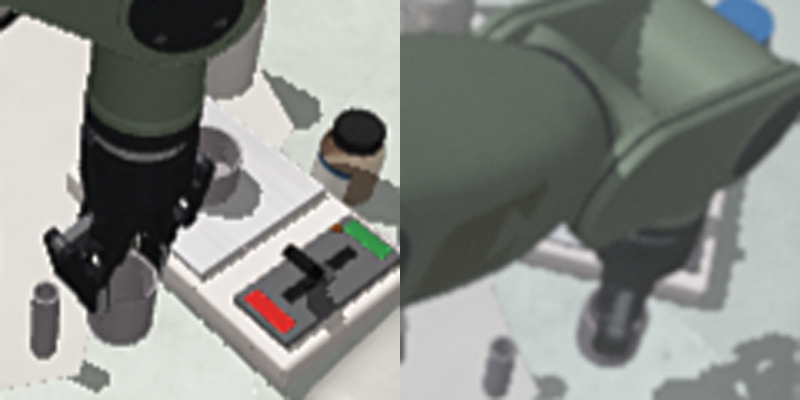

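Cup_b is held by its rim (crop 125,300) and the lever is still at red. I'll move beside the plate so the scene camera can see cup_a clear of the arm.

Emit:
{"api": "send_rows", "payload": {
  "rows": [
    [[0,50,-15],[0,0,0],-1],
    [[0,200,-15],[0,0,0],-1],
    [[0,200,-15],[0,0,0],-1],
    [[0,200,-15],[0,0,0],-1],
    [[0,200,-15],[0,0,0],-1],
    [[0,200,-15],[0,0,0],-1]
  ]
}}

```text
time: 20.15
position: [647.7, -248.6, 194.7]
eef_rot: [-3.136, -0.002, 1.572]
contact_force: [-0.4, -0.4, -1.0]
width: 0.556
grip_force: 62.6
```

```bash
cat >> h.py <<'E'
def crop(n,im,X,f,half=25,out=None):
    u,v=np.round(proj(n,X)).astype(int); c=im[v-half:v+half,u-half:u+half,::-1]
    return cv2.resize(c,(400,400),interpolation=2),(u-half,v-half,400/(2*half))
E
python3 - <<'E'
from h import *
np.set_printoptions(precision=1,suppress=True)
im=snap('scene','s8.png');im2=snap('top','t8.png'); print(observe()['position'],observe()['width'])
a,ia=crop('scene',im,[648,-142,75],0); b,ib=crop('top',im2,[648,-142,75],0); print(ia,ib)
cv2.imwrite('pics/s8c.png',np.hstack([a,b]))
E
```

```text
[ 646.3 -249.   196.5] 0.5569718546300152
(np.int64(285), np.int64(193), 8.0) (np.int64(292), np.int64(162), 8.0)
```

View pics/s8c.png

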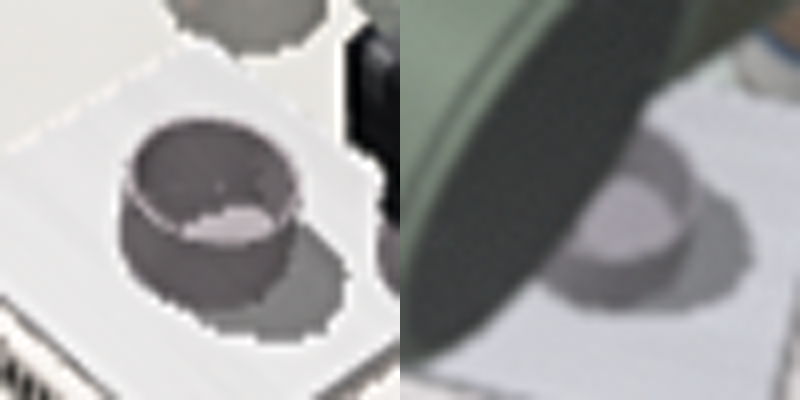

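The whole rim of cup_a shows in the scene crop, with its centre near (212,180).

```bash
python3 - <<'E'
from h import *
np.set_printoptions(precision=1,suppress=True)
print(onz('scene',311.06,215.06,90))
# bias check: predicted pixel for (648,-142,90), circle silhouette bbox centre
a=np.linspace(0,6.28,100)
q=np.array([proj('scene',[648+33*np.cos(t),-142+33*np.sin(t),90]) for t in a])
print((q.max(0)+q.min(0))/2, q.min(0),q.max(0))
E
```

```text
[ 647.8 -143.    90. ]
[310.9 215. ] [299.8 206.9] [322.  223.1]
```

Emit:
{"api": "send_rows", "payload": {
  "rows": [
    [[50,0,0],[0,0,0],-1],
    [[107,0,0],[0,0,0],-1],
    [[107,0,0],[0,0,0],-1],
    [[107,0,35],[0,0,0],-1],
    [[107,0,35],[0,0,0],-1],
    [[107,0,35],[0,0,0],-1]
  ]
}}

```text
time: 20.85
position: [646.6, -143.0, 163.2]
eef_rot: [-3.14, -0.0, 1.57]
contact_force: [-0.3, 0.9, -0.3]
width: 0.56
grip_force: 62.6
```

```bash
python3 - <<'E'
from station import observe
o=observe();print(o['position'],o['q'],o['width'],o['eef_rot'])
E
```

```text
[ 646.59918642 -142.9603747   163.22064919] [-2.34865684e-01  5.20623950e-01  1.48134129e+00 -2.39462643e-04
  1.14154204e+00 -2.33804902e-01] 0.5603312289246679 [-3.13967971e+00 -2.31957199e-04  1.56983519e+00]
```

Emit:
{"api": "send_rows", "payload": {
  "rows": [
    [[0,1,20],[0,0,0],-1],
    [[0,1,30],[0,0,0],-1],
    [[0,1,38],[0,0,0],-1],
    [[0,1,43],[0,0,0],-1],
    [[0,1,45],[0,0,0],-1],
    [[0,1,45],[0,0,0],-1]
  ]
}}

```text
time: 21.45
position: [648.9, -142.4, 118.4]
eef_rot: [3.141, -0.0, 1.571]
contact_force: [0.5, -0.6, -1.1]
width: 0.557
grip_force: 62.6
```

Emit:
{"api": "send_rows", "payload": {
  "rows": [
    [[0,0,2],[0,0,0],-1],
    [[0,0,2],[0,0,0],-1],
    [[0,0,2],[0,0,0],0.4],
    [[0,0,2],[0,0,0],0.8],
    [[0,0,2],[0,0,0],0.8],
    [[0,0,-40],[0,0,0],0.8],
    [[0,0,-90],[0,0,0],0.8],
    [[0,0,-110],[0,0,0],0.8]
  ]
}}

```text
time: 22.25
position: [650.7, -142.7, 233.8]
eef_rot: [3.133, 0.002, 1.571]
contact_force: [0.4, -0.6, 0.9]
width: 0.898
grip_force: 0.0
```

Emit:
{"api": "send_rows", "payload": {
  "rows": [
    [[70,-204,0],[0,0,0],0.2],
    [[70,-204,0],[0,0,0],0.2],
    [[70,-204,0],[0,0,0],0.2],
    [[70,-204,0],[0,0,0],0.2],
    [[70,-204,0],[0,0,0],0.2],
    [[70,-204,0],[0,0,0],0.2]
  ]
}}

```text
time: 22.85
position: [442.6, -71.5, 228.9]
eef_rot: [3.141, -0.0, 1.571]
contact_force: [0.5, 0.3, 0.1]
width: 0.605
grip_force: 0.0
```

```bash
python3 - <<'E'
from h import *
np.set_printoptions(precision=1,suppress=True)
im=snap('scene','s9.png');im2=snap('top','t9.png'); o=observe();print(o['position'],o['width'])
A=np.hstack([crop('scene',im,X,0)[0] for X in([648,-142,90],[445,-110,50])])
B=np.hstack([crop('top',im2,X,0)[0] for X in([648,-142,90],[445,-110,50])])
print([crop('scene',im,X,0)[1] for X in([648,-142,90],[445,-110,50])],[crop('top',im2,X,0)[1] for X in([648,-142,90],[445,-110,50])])
cv2.imwrite('pics/s9c.png',cv2.resize(np.vstack([A,B]),(600,600),interpolation=3))
E
```

```text
[445.8 -72.5 229. ] 0.602337051184209
[(np.int64(286), np.int64(190), 8.0), (np.int64(225), np.int64(224), 8.0)] [(np.int64(293), np.int64(160), 8.0), (np.int64(264), np.int64(222), 8.0)]
```

View pics/s9c.png

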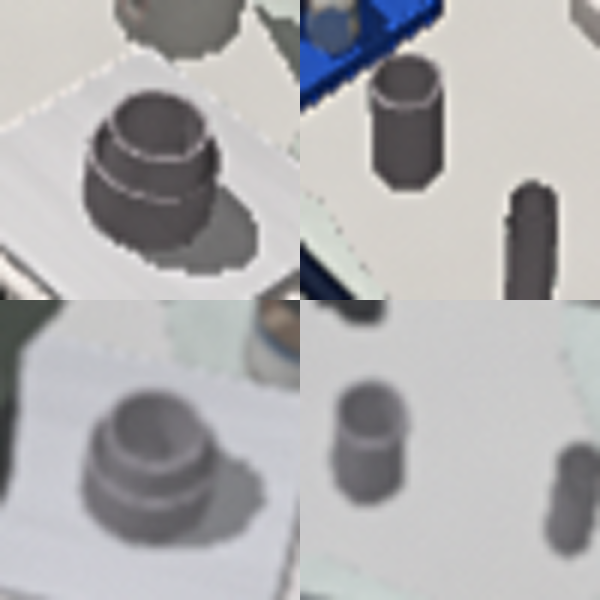

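cup_b sits inside cup_a (rim in the scene crop at 158,125) and cup_c hasn't moved.

```bash
python3 - <<'E'
from h import *
from scipy.optimize import least_squares
np.set_printoptions(precision=1,suppress=True)
a=np.linspace(0,6.28,200)
def cen(n,x,y,z,r):
    q=np.array([proj(n,[x+r*np.cos(t),y+r*np.sin(t),z]) for t in a]); return (q.max(0)+q.min(0))/2
def fit(n,p,z,r): return least_squares(lambda w:cen(n,*w,z,r)-p,onz(n,*p,z)[:2]).x
print('b',fit('scene',(311.9,210.4),108,25),fit('top',(318.3,181.4),108,25))
S=lambda p:(p[0]/4-.375+195,p[1]/4-.375+190)
T=lambda p:(p[0]/4-.375+205,p[1]/4-.375+155)
print('c',fit('scene',(242.3,237.1),68,18.5),fit('top',T((283,344)),68,18.5))
print('d',fit('scene',S((275,271)),82,12),fit('top',T((424,378)),82,12))
E
```

```text
Traceback (most recent call last):
  File "h.py", line 15, in proj
    c=get_calibration(n);p=np.array(c['R'])@np.array(X,float)+np.array(c['t']).ravel()
ValueError: time passes only in moves, steps and waits
```

That fit also drifts toward searching over drawn models, which the task rules out, so I'll drop it and use plain ray casts.

```bash
python3 - <<'E'
from h import *
np.set_printoptions(precision=1,suppress=True)
for k,s,t,z in(('b',(311.9,210.4),(318.3,181.4),108),('c',(242.3,237.1),(275.4,240.6),68)):
    print(k,onz('scene',*s,z),onz('top',*t,z),tri('scene',s,'top',t))
E
```

```text
b [ 649.4 -141.8  108. ] [ 646.7 -141.3  108. ] (array([ 648.9, -141.3,  106.8]), np.float64(2.278826739602804))
c [445.  -72.4  68. ] [443.4 -71.3  68. ] (array([445.4, -71. ,  65.6]), np.float64(1.421608159485294))
```

Emit:
{"api": "send_rows", "payload": {
  "rows": [
    [[0,0,50],[0,0,0],0.2],
    [[0,0,100],[0,0,0],0.2],
    [[0,0,140],[0,0,0],0.2],
    [[0,0,155],[0,0,0],0.2],
    [[0,0,155],[0,0,0],0.2],
    [[0,0,155],[0,0,0],-0.5],
    [[0,0,155],[0,0,0],-1],
    [[0,0,155],[0,0,0],-1],
    [[0,0,155],[0,0,0],-1]
  ]
}}

```text
time: 23.85
position: [445.4, -72.4, 74.2]
eef_rot: [3.139, 0.0, 1.571]
contact_force: [-0.2, -0.5, -1.5]
width: 0.414
grip_force: 59.7
```

Emit:
{"api": "send_rows", "payload": {
  "rows": [
    [[0,0,-50],[0,0,0],-1],
    [[0,0,-100],[0,0,0],-1],
    [[0,0,-130],[0,0,0],-1],
    [[-70,204,-130],[0,0,0],-1],
    [[-70,204,-130],[0,0,0],-1],
    [[-70,204,-130],[0,0,0],-1],
    [[-70,204,-130],[0,0,0],-1],
    [[-70,204,-130],[0,0,0],-1],
    [[-70,204,-130],[0,0,0],-1],
    [[-70,204,-130],[0,0,0],-1]
  ]
}}

```text
time: 24.85
position: [647.9, -142.0, 203.0]
eef_rot: [-3.14, -0.001, 1.571]
contact_force: [-1.0, 0.4, -0.2]
width: 0.418
grip_force: 60.3
```

```bash
python3 - <<'E'
from h import *
np.set_printoptions(precision=1,suppress=True)
im=snap('scene','s10.png');im2=snap('top','t10.png'); o=observe();print(o['position'],o['width'])
from station import observe
# track held cup / stack by dark-grey rows: print column extents of dark pixels per row in the scene view
u,v=np.round(proj('scene',[648,-142,120])).astype(int);print(u,v)
g=cv2.cvtColor(im,cv2.COLOR_RGB2GRAY)
for y in range(v-45,v+35,3): print(y,''.join('#' if x<90 else '+' if x<130 else '.' for x in g[y,u-35:u+35]))
E
```

```text
[ 647.5 -141.8  203.6] 0.4142283811228739
312 208
163 ...............................+#############################+........
166 .........++...................##############################..........
169 .........++++++#..............+++####################..####...........
172 ..........+++..+......####.+++###########################+............
175 ..............+......####++#############################..............
178 ...........++++.......##############################..................
181 .......................###########.###############+...................
184 ........................###############..########++...................
187 ...........................+###########+###+.##+++....................
190 .............................#######+#####++.##+++....................
193 .............................######+#########++++....+++++............
196 ...............................####+########+++........++++++.........
199 ...............................++#########+..............+++++++++....
202 ..............................+++#########+...............+++++++++++.

[... 274 characters left out ...]
........................#
217 .........................++++++###++##++#####+.......................#
220 .......................++++.+++###+++++######.........................
223 .......................+++++###++++++++######+++......................
226 ........................++######+###########+++++++...................
229 ............................#####+#######+++++++++++++.............+++
232 .................................++++++++++++++++++++++++++++++++++...
235 .....#..........................................+++++++++.++......+++.
238 ......+#.#.......+..................................++++..............
241 .........++#++....................................+++++.......+..+++##
```

Emit:
{"api": "send_rows", "payload": {
  "rows": [
    [[0,0,12],[0,0,0],-1],
    [[0,0,18],[0,0,0],-1],
    [[0,0,22],[0,0,0],-1],
    [[0,0,26],[0,0,0],-1],
    [[0,0,29],[0,0,0],-1],
    [[0,0,29],[0,0,0],-1]
  ]
}}

```text
time: 25.55
position: [648.6, -142.2, 173.7]
eef_rot: [-3.141, -0.0, 1.571]
contact_force: [0.3, 0.6, -0.8]
width: 0.416
grip_force: 60.3
```

No contact, so cup_c has entered cup_b. I'll go on down.

Emit:
{"api": "send_rows", "payload": {
  "rows": [
    [[0,0,12],[0,0,0],-1],
    [[0,0,22],[0,0,0],-1],
    [[0,0,30],[0,0,0],-1],
    [[0,0,36],[0,0,0],-1],
    [[0,0,39],[0,0,0],-1],
    [[0,0,40],[0,0,0],-1],
    [[0,0,40],[0,0,0],-1]
  ]
}}

```text
time: 26.25
position: [648.9, -142.3, 134.3]
eef_rot: [3.141, -0.0, 1.571]
contact_force: [1.6, 0.3, 0.3]
width: 0.414
grip_force: 60.3
```

Emit:
{"api": "send_rows", "payload": {
  "rows": [
    [[0,0,0],[0,0,0],-0.2],
    [[0,0,0],[0,0,0],0.1],
    [[0,0,0],[0,0,0],0.1],
    [[0,0,-40],[0,0,0],0.1],
    [[0,0,-90],[0,0,0],0.1],
    [[0,0,-110],[0,0,0],0.1],
    [[-30,-207,-110],[0,0,0],0.1],
    [[-30,-207,-110],[0,0,0],0.1],
    [[-30,-207,-110],[0,0,0],0.1],
    [[-30,-207,-110],[0,0,0],0.1]
  ]
}}

```text
time: 27.25
position: [449.0, -170.9, 244.5]
eef_rot: [3.141, 0.0, 1.571]
contact_force: [-0.5, -1.2, 0.3]
width: 0.555
grip_force: 0.0
```

Emit:
{"api": "send_rows", "payload": {
  "rows": [
    [[0,0,0],[0,0,0],0.1]
  ]
}}

```text
time: 27.35
position: [444.6, -170.5, 244.2]
eef_rot: [-3.137, -0.001, 1.568]
contact_force: [0.4, 0.4, 0.3]
width: 0.552
grip_force: 0.0
```

```bash
python3 - <<'E'
from h import *
np.set_printoptions(precision=1,suppress=True)
im=snap('scene','s11.png');im2=snap('top','t11.png'); o=observe();print(o['position'],o['width'])
def chars(n,im,X,w=22,h0=25,h1=25,st=2):
    u,v=np.round(proj(n,X)).astype(int);print(n,u-w,v-h0); g=cv2.cvtColor(im,cv2.COLOR_RGB2GRAY)
    for y in range(v-h0,v+h1,st): print(y,''.join('#' if x<85 else '+' if x<105 else '-' if x<130 else '.' for x in g[y,u-w:u+w]))
chars('scene',im,[648,-142,110]); chars('scene',im,[441,-172,70],15,12,25,1); chars('top',im2,[441,-172,70],15,12,20,1)
E
```

```text
[ 450.5 -171.2  245.2] 0.5504557017368553
scene 290 185
185 ##-..............-...---------------+.......
187 ##..............+.-++----------------.......
189 #...............-++-+----------------.......
191 -..............--.-----------------+........
193 ................------------------+-....+---
195 .................-----------------+......---
197 ......................-----------.........-+
199 ........................-...................
201 ............................................
203 ...................-###+-...................
205 .................+########+.................
207 .................-########++................
209 ...............##+.-++++++-.+#..............
211 ............-#--++##+#++++####+.............
213 ............##+..+##########+##+............
215 ............#++++-.-+++#####+###-...........
217 ............-++++####++##++#####-...........
219 ..........-#+.-++####++++++####+............
221 ..........+++++-.++++++++####+##--..........
223 ..........++++++##+++-----+#####----........
225 ...........+++++###############+----+-......
227 ...........
[... 1921 characters left out ...]

251 ..............----............
252 .............------...........
253 ............-------...........
254 ............-----+-...........
255 ............----++-...........
256 ...........-----+-............
257 ...........-----+-............
258 ...........----++-............
259 ...........-----+-...........-
260 ...........----+-.............
261 ...........---++-.............
262 ...........---++-.............
263 ............----..............
264 ..............................
265 ..............................
266 ..............................
267 ..............................
268 ..............................
269 ..............................
270 ..............................
```

Cup_c is seated: its rim stands about 18 mm above cup_b's. Cup_d is unmoved. I'll centre over it and grip its top.

Emit:
{"api": "send_rows", "payload": {
  "rows": [
    [[-1,-8,0],[0,0,0],-0.1],
    [[-1,-8,50],[0,0,0],-0.1],
    [[-1,-8,80],[0,0,0],-0.1],
    [[-1,-8,80],[0,0,0],-0.1],
    [[-1,-8,80],[0,0,0],-0.1]
  ]
}}

```text
time: 27.95
position: [444.0, -172.1, 164.6]
eef_rot: [3.142, -0.0, 1.571]
contact_force: [1.1, 0.5, 0.3]
width: 0.447
grip_force: 0.0
```

Emit:
{"api": "send_rows", "payload": {
  "rows": [
    [[0,0,0],[0,0,0],-0.1]
  ]
}}

```text
time: 28.05
position: [444.6, -172.4, 165.9]
eef_rot: [3.138, 0.001, 1.571]
contact_force: [0.6, 0.7, -0.3]
width: 0.447
grip_force: 0.0
```

Emit:
{"api": "send_rows", "payload": {
  "rows": [
    [[0,-2,40],[0,0,0],-0.1],
    [[0,-2,65],[0,0,0],-0.1],
    [[0,-2,75],[0,0,0],-0.1],
    [[0,-2,75],[0,0,0],-0.1],
    [[0,-2,75],[0,0,0],-0.4],
    [[0,-2,75],[0,0,0],-0.6],
    [[0,-2,75],[0,0,0],-1],
    [[0,-2,75],[0,0,0],-1],
    [[0,-2,75],[0,0,0],-1]
  ]
}}

```text
time: 28.95
position: [442.0, -172.5, 91.0]
eef_rot: [3.138, 0.001, 1.571]
contact_force: [-0.6, -0.5, 6.8]
width: 0.249
grip_force: 59.0
```

Emit:
{"api": "send_rows", "payload": {
  "rows": [
    [[0,0,-50],[0,0,0],-1],
    [[0,0,-100],[0,0,0],-1],
    [[0,0,-140],[0,0,0],-1],
    [[30,206,-140],[0,0,0],-1],
    [[30,206,-140],[0,0,0],-1],
    [[30,206,-140],[0,0,0],-1],
    [[30,206,-140],[0,0,0],-1],
    [[30,206,-140],[0,0,0],-1],
    [[30,206,-140],[0,0,0],-1],
    [[30,206,-140],[0,0,0],-1]
  ]
}}

```text
time: 29.95
position: [645.7, -142.0, 229.4]
eef_rot: [-3.14, -0.0, 1.571]
contact_force: [0.6, -0.2, -0.1]
width: 0.248
grip_force: 59.3
```

```bash
python3 - <<'E'
from h import *
np.set_printoptions(precision=1,suppress=True)
im=snap('scene','s12.png');im2=snap('top','t12.png'); o=observe();print(o['position'],o['width'])
a,ia=crop('scene',im,[648,-142,130],0); b,ib=crop('top',im2,[648,-142,130],0); print(ia,ib)
cv2.imwrite('pics/s12c.png',np.hstack([a,b]))
E
```

```text
[ 645.4 -142.3  229.9] 0.2499951326156986
(np.int64(287), np.int64(180), 8.0) (np.int64(294), np.int64(152), 8.0)
```

View pics/s12c.png

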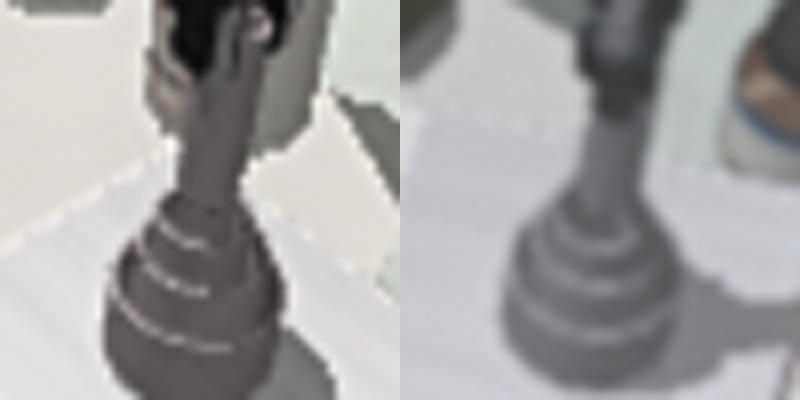

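Cup_d is held over the stack but leans: in the scene crop its axis runs from (208,200) up to (231,80). I'll measure the tilt from both views.

```bash
python3 - <<'E'
from h import *
np.set_printoptions(precision=2,suppress=True)
im=cv2.imread('pics/s12.png',0).astype(int);im2=cv2.imread('pics/t12.png',0).astype(int)
for y in range(186,206,2): print(y,im[y,303:325])
for y in range(164,180,2): print(y,im2[y,312:332])
def axis(s1,s2,t1,t2):
    n1=np.cross(ray('scene',*s1)[1],ray('scene',*s2)[1]); n2=np.cross(ray('top',*t1)[1],ray('top',*t2)[1])
    d=np.cross(n1,n2); d/=d[2]; return d
d=axis((312.6,204.6),(315.4,189.6),(319.85,177.2),(322.0,166.6)); print(d)
for n in('scene','top'): print(n,proj(n,[648,-142,130]),proj(n,[648,-142,180]))
E
```

```text
186 [223 222 140 113 138  75  21  14  17  16  34  88  90  47  83  84  76  54
  77 125 125 122]
188 [224 226 167  98 114 139 119  54  17  22  55  87  85  65  85  81  76 114
 129 126 123 119]
190 [222 223 143 127 134 100  99 109  70  74  84  86  85  85  85  78  87 130
 128 124 120 116]
192 [221 220 140 123 135 147 132 112  95  74  80  85  87  87  81  79 109 126
 124 123 119 110]
194 [220 222 220 155 118 119 115 102  93  80  84  88  88  85  79  78 125 125
 120 120 114 103]
196 [218 217 222 219 143 145 114  93  90  88  85  87  89  84  77  86 123 121
 117 111 108 145]
198 [218 217 217 223 226 248 173  96  86  87  89  89  87  81  74 104 118 144
 142 147 219 225]
200 [223 229 214 221 217 220 127  87  85  88  89  87  84  74  95 224 224 223
 223 220 220 219]
202 [225 218 216 218 219 219 106  85  87  89  90  86  79  92 217 227 219 218
 217 217 218 218]
204 [212 216 220 215 157  83  66  88  89  90  89  86  79 100 187 220 217 218
 217 216 218 218]
164 [199 200 200 201 193 154  97  62  60  62  60  67  75 100 150 185 189 188
 187 190]
166 [200 200 200 202 196 163 108  79  69  64  69  81  98 128 168 188 190 188
 189 190]
168 [201 201 197 193 176 137 115 106  99  94  93  92 101 141 181 192 191 190
 191 191]
170 [194 196 194 189 162 124 111 108 106  99  96  92 117 162 191 192 189 189
 190 192]
172 [195 196 194 179 147 119 111 108 102  99  92  99 138 182 198 195 188 191
 195 189]
174 [197 190 174 145 121 113 110 107 101  97  94 107 153 190 196 194 193 196
 197 195]
176 [178 151 118  97 104 112 110 104 101  97  92 102 142 179 195 197 197 195
 197 195]
178 [134 123 106  93  95 101 103  98 100 103  99  89 100 132 172 196 201 200
 198 198]
[ 0.01 -0.01  1.  ]
scene [312.49 205.39] [314.62 192.88]
top [319.42 176.77] [321.3  166.45]
```

Both cameras show a true vertical line leaning this way through perspective, so cup_d is upright (axis 0.01, -0.01, 1). I'll shift 3 mm in x and enter gently.

Emit:
{"api": "send_rows", "payload": {
  "rows": [
    [[0,3,5],[0,0,0],-1],
    [[0,3,10],[0,0,0],-1],
    [[0,3,14],[0,0,0],-1],
    [[0,3,17],[0,0,0],-1],
    [[0,3,20],[0,0,0],-1],
    [[0,3,20],[0,0,0],-1]
  ]
}}

```text
time: 30.65
position: [649.6, -141.9, 208.6]
eef_rot: [-3.14, -0.0, 1.571]
contact_force: [-0.4, 0.3, -0.1]
width: 0.249
grip_force: 59.3
```

Emit:
{"api": "send_rows", "payload": {
  "rows": [
    [[0,0,15],[0,0,0],-1],
    [[0,0,28],[0,0,0],-1],
    [[0,0,38],[0,0,0],-1],
    [[0,0,46],[0,0,0],-1],
    [[0,0,51],[0,0,0],-1],
    [[0,0,53],[0,0,0],-1],
    [[0,0,53],[0,0,0],-1]
  ]
}}

```text
time: 31.35
position: [649.9, -141.9, 156.1]
eef_rot: [-3.141, -0.0, 1.571]
contact_force: [1.7, 0.2, 0.6]
width: 0.256
grip_force: 59.3
```

Emit:
{"api": "send_rows", "payload": {
  "rows": [
    [[0,0,1],[0,0,0],-1],
    [[0,0,1],[0,0,0],-0.5],
    [[0,0,1],[0,0,0],-0.2],
    [[0,0,1],[0,0,0],-0.2],
    [[0,0,-40],[0,0,0],-0.2],
    [[0,0,-80],[0,0,0],-0.2],
    [[-143,-79,-80],[0,0,0],-1],
    [[-143,-79,-80],[0,0,0],-1],
    [[-143,-79,-80],[0,0,0],-1],
    [[-143,-79,-80],[0,0,0],-1]
  ]
}}

```text
time: 32.35
position: [568.5, -288.8, 236.7]
eef_rot: [-3.141, 0.002, 1.567]
contact_force: [1.0, 0.8, -0.8]
width: -0.001
grip_force: 0.0
```

```bash
python3 - <<'E'
from h import *
np.set_printoptions(precision=1,suppress=True)
im=snap('scene','s13.png');im2=snap('top','t13.png'); o=observe();print(o['position'],o['width'])
def chars(n,im,X,w=22,h0=25,h1=25,st=1):
    u,v=np.round(proj(n,X)).astype(int);print(n,u-w,v-h0); g=cv2.cvtColor(im,cv2.COLOR_RGB2GRAY)
    for y in range(v-h0,v+h1,st): print(y,''.join('#' if x<85 else '+' if x<105 else '-' if x<130 else '.' for x in g[y,u-w:u+w]))
chars('scene',im,[648,-142,125],18,12,32);chars('top',im2,[648,-142,125],18,12,32)
for z in(144,126,108,90): print(z,proj('scene',[648,-142,z]),proj('top',[648,-142,z]))
print(proj('scene',[650-42,-284,104]))
E
```

```text
[ 570.  -286.7  236.5] -0.0035927634975475723
scene 294 195
195 ..............-----........----.....
196 ...............------.....----......
197 ..................--.-...----.......
198 ......................----..........
199 ....................................
200 .................-+++-..............
201 .................##+##-............+
202 .................+++##+............#
203 ...............--.--++.............#
204 ..............+++-....-+...........#
205 .............+#+++++++##...........#
206 .............+#+++++++##...........+
207 ..............++++++++##-..........+
208 ...........--.--++++++##+.........-+
209 ...........++-..--++++#+#+.......-++
210 ...........++++-.....++###..#...-+++
211 .........#.-++++++---++#+#####++++++
212 ........##+--++++++++++#-#####+--++#
213 ........##-..-++++++++++-####+---+##
214 ........#+--..-+++++++#++####+-.+###
215 ........#+-+--..-+-+++++++#####++###
216 ........++-++++-...+++++++##########
217 .........-+++++++++++++++###..+#####
218 .......-..-++++++++++++++###...+####
219 ......-++..-+++++++++++++##+....-###
220 ......-++-.
[... 2020 characters left out ...]
#############++--------...
197 ######################+++-------....
198 ####################+++-------......
199 ##################+++------.........
200 ###############------...............
201 ##############-.....................
202 #############+......................
203 #############-......................
204 ############-.......................
205 ###########+........................
206 ###########-........................
207 ##########-.........................
208 #########+..........................
209 ########+...........................
144 [313.1 202. ] [319.9 173.9]
126 [312.3 206.4] [319.3 177.6]
108 [311.6 210.6] [318.6 181.1]
90 [310.9 214.8] [318.  184.6]
[338.  248.7]
```

The stack is complete: cup_d's rim is at (313,202), exactly where it should be for z = 144. Now I'll go down in front of the lever and push it to green.

Emit:
{"api": "send_rows", "payload": {
  "rows": [
    [[3,0,50],[0,0,0],-1],
    [[3,0,100],[0,0,0],-1],
    [[3,0,123],[0,0,0],-1],
    [[3,0,123],[0,0,0],-1],
    [[3,20,123],[0,0,0],-1],
    [[3,40,123],[0,0,0],-1],
    [[3,55,123],[0,0,0],-1],
    [[3,68,123],[0,0,0],-1],
    [[3,78,123],[0,0,0],-1],
    [[3,78,123],[0,0,0],-1]
  ]
}}

```text
time: 33.45
position: [651.1, -281.2, 114.6]
eef_rot: [3.138, 0.001, 1.572]
contact_force: [-0.7, 0.1, 0.7]
width: 0.004
grip_force: 0.0
```

Emit:
{"api": "send_rows", "payload": {
  "rows": [
    [[0,4,0],[0,0,0],-1],
    [[0,8,0],[0,0,0],-1],
    [[0,11,0],[0,0,0],-1],
    [[0,13,0],[0,0,0],-1],
    [[0,13,0],[0,0,0],-1]
  ]
}}

```text
time: 33.95
position: [661.9, -282.0, 113.0]
eef_rot: [-3.141, -0.0, 1.571]
contact_force: [-1.2, -0.1, 0.2]
width: 0.002
grip_force: 0.8
```

Emit:
{"api": "send_rows", "payload": {
  "rows": [
    [[0,3,0],[0,0,0],-1],
    [[0,5,0],[0,0,0],-1],
    [[0,7,0],[0,0,0],-1],
    [[0,7,0],[0,0,0],-1]
  ]
}}

```text
time: 34.35
position: [669.4, -282.1, 113.4]
eef_rot: [3.141, 0.0, 1.571]
contact_force: [-1.1, -0.1, 0.4]
width: 0.003
grip_force: 0.7
```

Emit:
{"api": "send_rows", "payload": {
  "rows": [
    [[0,2,0],[0,0,0],-1],
    [[0,4,0],[0,0,0],-1],
    [[0,6,0],[0,0,0],-1],
    [[0,6,0],[0,0,0],-1]
  ]
}}

```text
time: 34.75
position: [671.4, -282.0, 113.2]
eef_rot: [-3.133, -0.001, 1.571]
contact_force: [-12.3, -0.7, 4.7]
width: -0.0
grip_force: 6.0
```

```bash
python3 - <<'E'
from h import *
np.set_printoptions(precision=1,suppress=True)
im=snap('scene','s14.png');im2=snap('top','t14.png'); o=observe();print(o['position'],o['contact_force'])
def chars(n,im,X,w=22,h0=25,h1=25,st=1):
    u,v=np.round(proj(n,X)).astype(int);print(n,u-w,v-h0); g=cv2.cvtColor(im,cv2.COLOR_RGB2GRAY)
    for y in range(v-h0,v+h1,st): print(y,''.join('#' if x<30 else '+' if x<60 else '-' if x<110 else '.' for x in g[y,u-w:u+w]))
chars('scene',im,[670,-284,80],30,25,22)
for x,z in((651,118),(693,104),(651+35*.605,49+35*.8)): print(x,z,proj('scene',[x,-284,z]))
E
```

```text
[ 671.4 -282.   113.1] [-11.3  -0.5   4.4]
scene 322 218
218 ........................--+#+++###################+......-+-
219 .........................+##+--+##################........++
220 .........................-+#+--+#################-........++
221 ..........................-+--+#################+.........--
222 ..........................----##################............
223 .........................----+#################-....-.......
224 ........................-----+################-....--.......
225 ....................++------+################+.....--.......
226 ...................+++-----++################-.....+-.......
227 ..................-##-...-+++###############+-....-++-......
228 ...................-+--.-+++++###########+-+-.....-++-......
229 ....................-+---++++-###########-.......--+++-.....
230 ....................--+++++#+++#########+........--+++---...
231 ......................-+######++########-.........--+++----.
232 ........................-######+#####+#-..........---++-----
233 .........................-+##########-+............---++----
234
[... 1382 characters left out ...]
-+####+----.......-++---....................
256 ...--.-......--+####++-............---......................
257 ..-.---.....--+####+-............----.......................
258 -.-.--..-...-+###++-............----........................
259 .--------....-##+--............---..........................
260 ----------....-+-............----...........................
261 --..-------....-............----............................
262 ---.--------...............---..............................
263 .---.-------..-..........----...............................
264 ...--.---------.........--+-................................
651 118 [349.7 237.8]
693 104 [358.9 233.9]
672.175 77.0 [352.  243.6]
```

The force jumped to 12 N with no further travel, so the lever is on its green stop. I'll back off, rise, and check before handing in.

Emit:
{"api": "send_rows", "payload": {
  "rows": [
    [[0,-25,0],[0,0,0],-1],
    [[0,-50,0],[0,0,0],-1],
    [[0,-50,-50],[0,0,0],-1],
    [[0,-50,-100],[0,0,0],-1],
    [[0,-50,-150],[0,0,0],-1],
    [[0,-150,-150],[0,0,0],-1],
    [[0,-150,-150],[0,0,0],-1],
    [[0,-150,-150],[0,0,0],-1],
    [[0,-150,-150],[0,0,0],-1]
  ]
}}

```text
time: 35.75
position: [525.1, -282.1, 264.4]
eef_rot: [3.138, 0.001, 1.57]
contact_force: [0.4, 0.3, 1.3]
width: 0.002
grip_force: 0.0
```

```bash
python3 - <<'E'
from h import *
np.set_printoptions(precision=1,suppress=True)
im=snap('scene','s15.png'); o=observe();print(o['position'],o['contact_force'])
g=cv2.cvtColor(im,cv2.COLOR_RGB2GRAY)
for y in range(212,262): print(y,''.join('#' if x<30 else '+' if x<60 else '-' if x<110 else '.' for x in g[y,322:382]))
h=(-284)
for a in(-.65,0,.55,.65): print(a,proj('scene',[651+69*np.sin(a),-284,49+69*np.cos(a)]))
hsv=cv2.cvtColor(im,cv2.COLOR_RGB2HSV)
for k,lo,hi,z in(('orange',(5,130,90),(18,255,255),55),('red',(170,120,60),(180,255,255),75)):
    m=cv2.inRange(hsv,lo,hi)[190:240,195:260]; ys,xs=np.nonzero(m); print(k,len(xs),onz('scene',xs.mean()+195,ys.mean()+190,z))
E
```

```text
[ 526.1 -282.3  264.2] [ 0.3 -0.2 -0.3]
212 ################+.......----+####+++++++##+................-
213 #############--+........----+#############+...............--
214 ############-...........------+##########+-..............---
215 ############............-------+########+-...............--.
216 ###########+............+--.....---+++++-................+--
217 +##########-............+...............................-++-
218 ##########+.............--...............................-+-
219 #######++-...............-+------.........................++
220 #######+-.................-++-------......................++
221 ######++-..................-+++--------...................--
222 ####+----...................-+++++-------..................-
223 ###+--+-......................--+---------..........-.......
224 ###---+-.........................---------.........--.......
225 ###---+-........................---------..........--.......
226 ##+---+.........................--------...........+-.......
227 ##+--+-.........................--------..........-++-......
228 ##---+-.........
[... 1619 characters left out ...]
--.--..--+++-------.......-+++--..................
254 ......------....--+###+---+--.......--+--...................
255 ....-------...---+####++----..---...----....................
256 ...-----.--..--+####++-...-..---..-----.....................
257 .--.----.-..--#####+-.....----...--+-.......................
258 ---.--.---.--+###++-...-.-.--..-----........................
259 ----------..--##+--...------..-----.........................
260 ----------...--+-...-.---.-..----...........................
261 --.--------...---...-----..-----............................
-0.65 [338.3 248.5]
0 [349.7 237.8]
0.55 [357.8 234. ]
0.65 [358.8 234. ]
orange 36 [463.2  19.6  55. ]
red 5 [457.6  53.   75. ]
```

```bash
python3 -c "
from station import sign_off; print(sign_off())"
```

```text
the job is handed in; nothing more can be done
None
```

The job is handed in (no verdict was returned): lever pushed off first and on last, both bottles standing in the tray, and cups a–d nested on the plate; my last checks agreed, except amber_1 was last seen clearly after cup_d had been picked out for grasping rather than at hand-in.

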